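Calibrate the workshop scale

TASK

Calibrate the violin maker's bench scale: stand the largest of the three steel weights upright in the middle of the weighing pan, setting it down rather than dropping it. With the weight standing there, use the wooden-handled stylus to push the recessed button in the far side of the scale fully in and keep it in for a full second. Then lay the stylus back in the notches of its wooden rest, leaving the weight on the pan and the other things where they are.

Things in the scene. Friction and masses are not known exactly. Their poses are not given: they have to be found in the camera images.
- scale: Grey bench scale, fixed, 160 (x) x 190 (y) x 88 mm high. Origin at the centre of its underside; +x points out of its far face (the plane x = +80 mm, away from the robot), which holds the recessed button. The steel pan on top (136 x 170 mm, upper surface at 88 mm) covers x from -80 to +56 mm; a small black rib on the top edge stands right above the button's hole.
- pan (a point): Centre of the weighing pan's upper surface, marked by a dull round 60 mm patch; 12 mm to the -x side of the scale's origin, 88 mm above the bench; axes as the scale.
- port (a point): Centre of the mouth of the round, level hole in the scale's far face, 46 mm above the bench; diameter 21 mm with a small chamfer, running along the scale's -x. The round black button (18 mm) lies 12 mm inside the mouth, too deep for the fingers. Axes as the scale, x pointing out of the hole.
- cal_button (a joint): Spring button in the hole: 0 out, 0.006 m fully in (pushed along the scale's -x; 1.5 N to start, 4.5 N fully in); springs back when let go. It counts as fully in above 0.0045 m.
- stylus: Stylus, 142 mm long, about 60 g: square dark wooden handle 100 x 20 x 20 mm, then a thin steel shaft 8 mm in diameter with a round end. Origin at the handle's centre; +x runs along it to the tip, 92 mm away. It starts lying level in both notches of its rest, tip towards the robot, origin 44 mm above the bench.
- stylus_tip (a point): Round end of the stylus shaft, 92 mm along +x from the stylus's origin.
- rest: Wooden stylus rest, fixed: base 100 (x) x 74 (y) x 10 mm, two saddles 8 mm thick at x = +33 and -33 mm (58 mm free between), each with a notch 34 mm wide in which the handle lies along x; notch floor 34 mm, ears 48 mm above the bench. Origin under its centre; the lying stylus's origin is 44 mm above. Left or right of the scale; the weights stand across from it.
- board: Flat wooden board 200 (x) x 80 (y) x 12 mm, fixed, on which the three weights stand in a row along its x, 70 mm apart, in any order. Origin at the centre of its underside. It stands left or right of the scale.
- weight_large: Largest steel weight, 0.74 kg: upright cylinder 44 mm in diameter and 58 mm high, with a neck and a 24 mm knob on top, 82 mm high in all. Origin at the centre of its underside.
- weight_medium: Middle steel weight, same shape: 36 mm in diameter, 66 mm high in all. Leave alone. Origin at the centre of its underside.
- weight_small: Smallest steel weight, same shape: 30 mm in diameter, 52 mm high in all. Leave alone. Origin at the centre of its underside.
- plane: Small wooden hand plane, 150 x 50 x 63 mm, on the far part of the bench. Leave alone. Origin at the centre of its underside.
- jar: Amber glass jar with a steel lid, 64 mm in diameter, 85 mm high, on the far part of the bench. Leave alone. Origin at the centre of its underside.
Not all that is in view belongs to the job. Several things have the shape of the stylus; the one meant has the colours described above.

How it is judged:
By the outcome, as a careful person would: the job done as asked, in the order asked, and still so for the second after the job is handed in, with the robot touching nothing.
It also fails if it takes over 72 s, if anything falls off the work surface, if the arm or the gripper's body presses on something with over 40 N, if the wrist force passes 120 N, or if a joint passes its speed limit or range.

ROBOT

A 6-joint arm with a two-finger parallel gripper is mounted at the origin on the work surface. World frame = base frame: x ahead of the robot, y to its left, z up, the work surface at z = 0. Lengths are in mm, angles in rad, forces in N, time in s.
With the tool pointing down it reaches from about 350 to 975 mm from the base axis. Payload 7.1 kg.
Tool frame: the origin (TCP) lies midway between the tips of the shut fingers; the grasp point (between the pads) lies 19 mm behind it; z points along the fingers, y is the line along which they close (so a half turn about z gives the same grasp; the last joint's range is limited). The gripper opens to 88 mm and grips with 3 to 60 N. Pads are 20 mm wide; open, the fingers measure 115 mm over their backs; the gripper's body (75 mm by 178 mm) begins 61 mm behind the grasp point.
Start: joints at [-1.227, 0.423, 1.63, -0, 1.089, -0.019], TCP at [221.825, -584.293, 222.675] pointing down, gripper open.
Joint ranges: [-3, 3], [-0.9, 2.11], [0.09, 2.58], [-1.31, 4.45], [0.11, 2.69], [-2.54, 2.54]. Speed limits (rad/s): [2.39, 2.39, 3.01, 3.14, 3.14, 3.14].

INTERFACE

Orientations are given as a rotation vector (axis times angle).
In Python, from workcell import ctrl gives the robot as it stands.
- The arm moves only by the shell command python3 -m pendant 'ROWS'. ROWS is a JSON object of lists of equal length, an entry for each row: "grip": the opening, from -1 (shut) to 1 (fully open); "linear": the shift along the tool's x, y, z in mm, a list of three; "angular": the turn, a rotation vector about the tool's x, y, z in rad, a list of three. In form: {"grip": [grip, ...], "linear": [[tx, ty, tz], ...], "angular": [[ax, ay, az], ...]}. A call has 1 to 12 rows; each row shifts and turns the commanded pose from where the row before left it, along the tool's axes as they then stand; what a row does not reach is not made up. A row lasts 1/12 s, in which the tool goes at most 41.7 mm and 7.16 degrees, less where a joint would pass 70% of its speed; a pose out of reach is approached as far as the arm can. A call with a gripper value outside its range is refused whole. The fingers move at their own pace and stop on an object; the grip force is fixed at half the most. Time passes only in rows, so rows that do not move let the fingers close. It gives the time, the measured TCP pose, the force, the opening and the grip force at its end, in the units of the state.
- ctrl.get_obs(): the state, without advancing time (a new reading comes with each control period).
- ctrl.get_image(name): name is "scene" or "side" or "wrist"; returns the picture (480x640x3 uint8, red, green, blue); there is no depth.
- ctrl.camera_params(name): a dict with "vfov" (degrees; the focal length in pixels is half the picture's height over the tangent of half this angle, whatever the lens; pixels are square), "cx", "cy" (the principal point, pixels), "R" (3x3) and "t" (3): a world point X has camera coordinates R X + t; the wrist camera has in their place "T_tool_cam" (4x4, takes a point from camera to tool coordinates, whose origin is the TCP and whose axes are the flange's). Camera axes: x right, y down, z forward; pixel columns grow to the right and rows downward; lengths in mm; the calibration is good to about 2 mm. A picture is of the moment at which its call begins: read the wrist's pose just before it. camera_params takes no time and is no camera call.
- ctrl.close_job(): hands the job in; it is judged then, once.
The state is a dict: "t": time; "qpos": joint angles; "qvel": joint speeds; "joint_torque": joint torques, N m; "ee_pos": TCP position; "orientation": TCP orientation; "ft_force": force on the tool from outside, world axes, zero at the start; "moment": the same for the moment, N m; "width": finger opening in mm; "grasp_force": force on a finger pad.
Only numpy, scipy, OpenCV 4.12 (cv2) and the standard library are available. Lean on these libraries where they do the work, as an engineer would, in place of code of your own. Each camera call takes 0.05 s, during which the arm holds its last target. There are 200 camera calls.

## Working session

There is one attempt and no reset: what is moved stays moved. The work goes in short steps, Python scripts to look and compute and a shell command to move; the robot and the scene stay as the last step left them, time stands still between calls to the robot, and variables do not carry over. Pictures are saved under pics/ and viewed, at most 10 in all, crops included, and the job is handed in when it is done.

```bash
mkdir -p pics
python3 - <<'E'
from workcell import ctrl
import cv2,numpy as np
for n in("scene","side"):
    im=ctrl.get_image(n); cv2.imwrite(f"pics/{n}0.png",im[:,:,::-1])
    p=ctrl.camera_params(n); print(n,p)
print(ctrl.camera_params("wrist")); print(ctrl.get_obs())
E
```

```text
scene {'vfov': 54.02297920621148, 'cx': 323.39939061331364, 'cy': 236.82769065779635, 'R': array([[-0.78405394,  0.62056848,  0.01241678],
       [ 0.50736748,  0.65229772, -0.56310383],
       [-0.35754393, -0.43520391, -0.82629286]]), 't': array([ 419.29664149, -182.04157239, 1149.12059945])}
side {'vfov': 45.28902798327191, 'cx': 315.03548608966014, 'cy': 239.72937709110067, 'R': array([[-0.7338354 , -0.6793264 , -0.00112005],
       [-0.43247198,  0.46844366, -0.77040803],
       [ 0.52388319, -0.56486829, -0.63755017]]), 't': array([ 334.12670897,  320.21331229, 1076.6865569 ])}
{'vfov': 65.85105061348419, 'cx': 317.0694127794701, 'cy': 239.5631604516745, 'T_tool_cam': array([[ 1.10990800e-03, -9.68335496e-01, -2.49650025e-01,
         6.63243682e+01],
       [ 9.99999250e-01,  9.45376014e-04,  7.78954533e-04,
        -6.01846138e-01],
       [-5.18276179e-04, -2.49650703e-01,  9.68335819e-01,
        -1.61382249e+02],
       [ 0.00000000e+00,  0.00000000e+00,  0.00000000e+00,
         1.00000000e+00]])}
{'t': 0.1, 'qpos': array([-1.22700449e+00,  4.23773944e-01,  1.63058251e+00,  1.93018827e-05,
        1.08860391e+00, -1.89746861e-02]), 'qvel': array([ 0.00043887, -0.00154242, -0.00094594, -0.00111133, -0.00036589,
        0.00023093]), 'joint_torque': array([-3.57776810e-05, -5.45610166e+01, -2.74324107e+01,  6.44758763e-02,
        1.87130476e-02, -2.44123066e-05]), 'ee_pos': array([ 221.66746517, -583.84634381,  221.98569144]), 'orientation': array([-3.08872740e+00, -5.66455078e-01,  3.20747377e-04]), 'ft_force': array([1.14113122, 0.03502063, 0.5009207 ]), 'moment': array([-0.02353003,  0.00745828, -0.00697879]), 'grasp_force': 0.0, 'width': 87.91853773427337}
```

View pics/scene0.png

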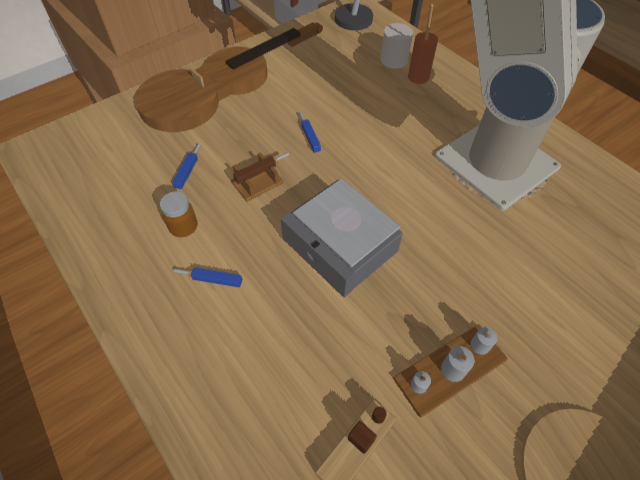

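View pics/side0.png

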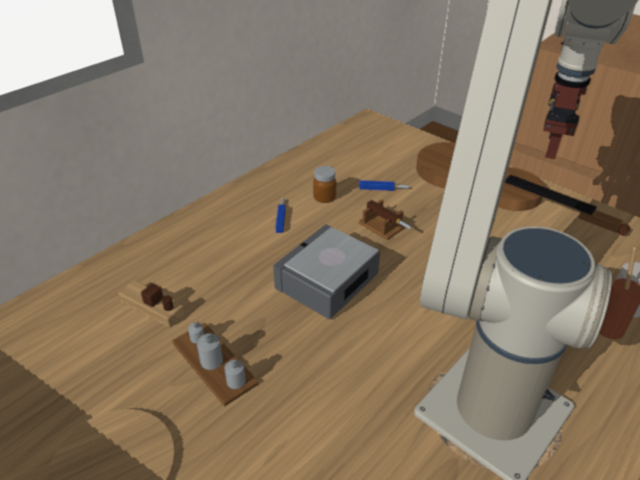

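Candidates for the stylus in the scene view are the brown-handled one in the rest at (255,170) and the blue ones at (185,168), (215,277) and (311,135). I choose the brown one. For the large weight, the candidates are (421,382), (458,362) and (484,340), and I choose the middle one, which looks biggest. I'll check both in close crops.

Run:
```python
import cv2
im=cv2.imread("pics/scene0.png")
a=cv2.resize(im[140:300,215:415],None,fx=4,fy=3.75,interpolation=cv2.INTER_CUBIC) if 0 else cv2.resize(im[145:295,215:415],None,fx=4,fy=4,interpolation=cv2.INTER_CUBIC)
cv2.imwrite("pics/c1.png",a)
b=cv2.resize(im[315:420,385:515],None,fx=4,fy=4,interpolation=cv2.INTER_CUBIC)
cv2.imwrite("pics/c2.png",b)
```

```text
(no output)
```

View pics/c1.png

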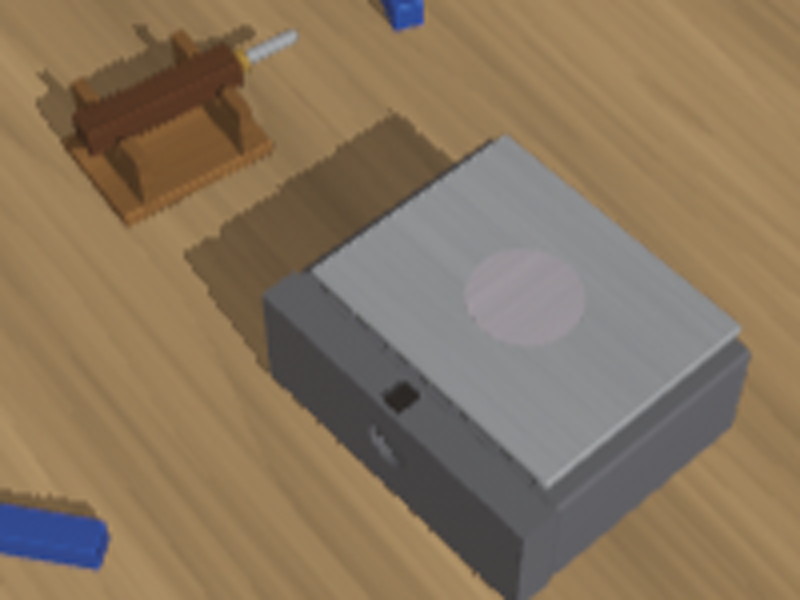

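View pics/c2.png

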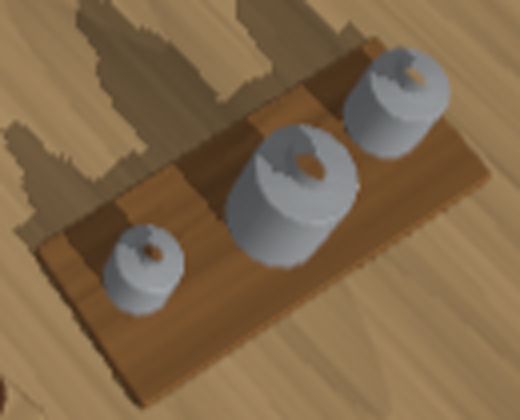

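Crop 1 shows the brown-handled stylus in the rest, with its steel tip at scene pixel (288,154). The scale's port is at (311,256), with the rib above it. Crop 2 shows the middle weight as clearly the largest. The board corners are visible too.

```bash
cat > h.py <<'E'
import numpy as np
from workcell import ctrl
from scipy.spatial.transform import Rotation as Ro
def cam(n,obs=None):
    p=ctrl.camera_params(n); f=240/np.tan(np.radians(p["vfov"]/2))
    if n=="wrist":
        T=np.eye(4);T[:3,:3]=Ro.from_rotvec(obs["orientation"]).as_matrix();T[:3,3]=obs["ee_pos"]
        T=np.linalg.inv(T@np.array(p["T_tool_cam"])); return f,p["cx"],p["cy"],T[:3,:3],T[:3,3]
    return f,p["cx"],p["cy"],np.array(p["R"]),np.array(p["t"])
def back(c,px,z):
    f,cx,cy,R,t=c; d=R.T@np.array([(px[0]-cx)/f,(px[1]-cy)/f,1]); o=-R.T@t
    return o+d*(z-o[2])/d[2]
def proj(c,X):
    f,cx,cy,R,t=c; v=R@np.array(X,float)+t; return np.array([f*v[0]/v[2]+cx,f*v[1]/v[2]+cy])
E
python3 - <<'E'
from h import *
np.set_printoptions(precision=1,suppress=True)
c=cam("scene")
def g(name,crop,o,z):
    P=[back(c,(np.array(p)/4+o),z) for p in crop]; print(name,*[x[:2] for x in P]); return np.array(P)
A=np.array([215,145])-.4;B=np.array([385,315])-.4
P=g("pan",[(503,137),(740,328),(547,487),(312,268)],A,88)
print(P.mean(0),[np.linalg.norm(P[i]-P[i-1]) for i in range(4)],np.degrees(np.arctan2(*(P[3]-P[0]+P[2]-P[1])[1::-1])))
g("patch",[(525,297)],A,88); g("port",[(383,446)],A,46); g("rib",[(402,396)],A,90)
g("scale far top",[(268,297),(530,545)],A,84)
t=g("tip",[(294,36)],A,44)
g("handle top ends/mid top edges",[(75,122),(222,48),(243,65),(95,138)],A,54)
R=g("rest base left,front,right",[(65,147),(128,222),(272,147)],A,10)
print(np.linalg.norm(R[0]-R[1]),np.linalg.norm(R[1]-R[2]))
b=g("board",[(375,38),(490,175),(143,407),(38,250)],B,12)
print(b.mean(0),[np.linalg.norm(b[i]-b[i-1]) for i in range(4)])
g("large bodytop",[(307,170)],B,70); g("small,med",[(145,255)],B,12+37)
s=cam("side"); print("side checks: patch",back(s,(332.5,257),88),"tip",back(s,(409,228),44))
E
```

```text
pan [ 385.3 -132.8] [372.   34.7] [506.   45.6] [ 516.6 -124.5]
[445.  -44.2  88. ] [np.float64(131.52527432994617), np.float64(168.05181707969578), np.float64(134.3944735047921), np.float64(170.44050216025136)] 4.144953593715372
patch [443.6 -44.9]
port [536.9 -40.1]
rib [528.9 -34.8]
scale far top [ 543.  -125.8] [530.4  62.7]
tip [ 406.1 -295.9]
handle top ends/mid top edges [ 545.9 -308.7] [ 449.5 -305.2] [ 447.6 -287.1] [ 543.5 -292. ]
rest base left,front,right [ 544.8 -333.2] [ 546.5 -264.2] [ 450.1 -259.8]
68.99703464943894 96.48358608323645
board [364.9 260.1] [374.9 337.5] [571.9 311.8] [560.9 235.2]
[468.1 286.1  12. ] [np.float64(197.57841161649202), np.float64(77.9991351882918), np.float64(198.59816371372108), np.float64(77.38095301409464)]
large bodytop [466.5 289.4]
small,med [538.7 270.3]
side checks: patch [444.9 -46.1  88. ] tip [ 410.  -294.9   44. ]
```

```bash
cat >> h.py <<'E'
def togo(target,yaw=None):
    o=ctrl.get_obs(); R=Ro.from_rotvec(o["orientation"]).as_matrix(); y=np.degrees(np.arctan2(R[1,0],R[0,0]))
    print("t %.1f"%o["t"],"pos",o["ee_pos"].round(1),"yaw %.2f"%y,"tilt",(R[:2,2]*1000).round(1),"tool move",(R.T@(np.array(target)-o["ee_pos"])).round(1),
      "az %.4f"%(0 if yaw is None else -np.radians(yaw-y)),"F",o["ft_force"].round(1),"w %.1f g %.1f"%(o["width"],o["grasp_force"]))
E
python3 -c "
from h import *
c=cam('scene')
for p,z in (((175,203),85),((215,277),10),((188,267),10),((180,272),10),((311,135),10),((185,168),10)): print(p,back(c,p,z).round())"
python3 -m pendant '{"grip":[1,1,1,1],"linear":[[0,0,0],[0,0,0],[0,0,0],[0,0,0]],"angular":[[0,0,0.1],[0,0,0.1],[0,0,0.1],[0,0,0]]}'
python3 -c "
from h import *
togo([466,289,190],3.5)"
```

```text
(175, 203) [ 691. -291.   85.]
(215, 277) [ 705. -137.   10.]
(188, 267) [ 736. -191.   10.]
(180, 272) [ 755. -190.   10.]
(311, 135) [ 305. -341.   10.]
(185, 168) [ 608. -435.   10.]
t: 0.43
ee_pos: [221.7, -584.0, 222.3]
orientation: [-3.139, -0.093, 0.0]
ft_force: [-0.1, 0.3, 0.1]
width: 87.8
grasp_force: 0.0
t 0.4 pos [ 221.7 -584.   222.3] yaw 3.40 tilt [-0.2  0.7] tool move [ 295.6 -857.    32.8] az -0.0018 F [-0.1  0.3  0.1] w 87.8 g 0.0
```

```bash
python3 -m pendant '{"grip":[1,1,1,1,1,1,1,1,1,1,1,1],"linear":[[12,-35,0],[12,-35,0],[12,-35,0],[12,-35,0],[12,-35,0],[12,-35,0],[12,-35,0],[12,-35,0],[12,-35,0],[12,-35,0],[12,-35,0],[12,-35,0]],"angular":[[0,0,0],[0,0,0],[0,0,0],[0,0,0],[0,0,0],[0,0,0],[0,0,0],[0,0,0],[0,0,0],[0,0,0],[0,0,0],[0,0,0]]}' >/dev/null
python3 -m pendant '{"grip":[1,1,1,1,1,1,1,1,1,1,1,1],"linear":[[12,-35,0],[12,-35,0],[12,-35,0],[12,-35,0],[12,-35,0],[12,-35,0],[12,-35,0],[12,-35,0],[12,-35,0],[12,-35,0],[12,-35,0],[0,0,0]],"angular":[[0,0,0],[0,0,0],[0,0,0],[0,0,0],[0,0,0],[0,0,0],[0,0,0],[0,0,0],[0,0,0],[0,0,0],[0,0,0],[0,0,0]]}' 
python3 -m pendant '{"grip":[1,1,1],"linear":[[0,0,0],[0,0,0],[0,0,0]],"angular":[[0,0,0],[0,0,0],[0,0,0]]}' >/dev/null
python3 - <<'E'
from h import *
import cv2,pickle
togo([466,289,190],3.5)
o=ctrl.get_obs(); im=ctrl.get_image("wrist"); cv2.imwrite("pics/w1.png",im[:,:,::-1]); pickle.dump(o,open("w1.pkl","wb"))
E
```

```text
t: 2.43
ee_pos: [448.7, 241.8, 223.0]
orientation: [-3.137, -0.109, -0.004]
ft_force: [-0.4, -1.2, 0.6]
width: 87.8
grasp_force: 0.0
t 2.7 pos [446.1 235.3 222.4] yaw 3.62 tilt [-1.  -0.7] tool move [ 23.3 -52.4  32.3] az 0.0021 F [-0.7 -0.6 -0.3] w 87.9 g 0.0
```

View pics/w1.png

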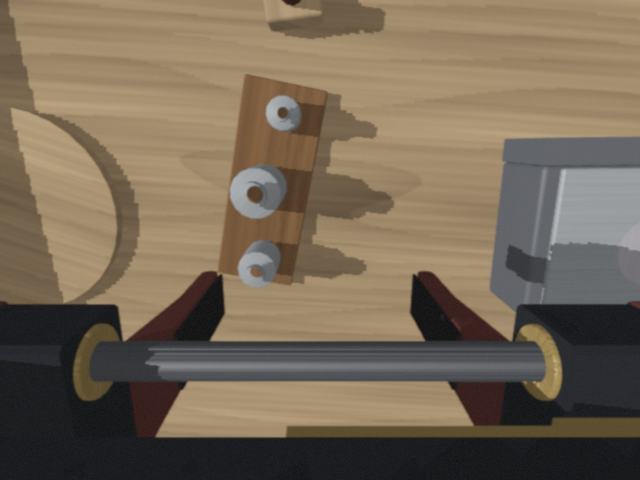

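Wrist view: the large weight's knob top is at about (256,194), with its body disc centred near (258,192). The small weight is above it and the medium one below. Both give a position to check.

Run:
```python
from h import *
import pickle
o=pickle.load(open("w1.pkl","rb")); c=cam("wrist",o)
for p,z in (((255.5,194),94),((257.5,192),70),((282.5,113),64),((257,271),78)): print(p,back(c,p,z).round(1))
B=[back(c,p,12) for p in ((246,74),(328,93),(292,285),(219,271))]; print(np.round(B,1),np.mean(B,0))
togo([467,287.5,190],3.5); togo([467,287.5,31],3.5)
```

```text
(255.5, 194) [471.2 285.   94. ]
(257.5, 192) [469.6 287.1  70. ]
(282.5, 113) [534.8 269.2  64. ]
(257, 271) [401.9 284.7  78. ]
[[570.6 309.2  12. ]
 [559.  232.   12. ]
 [364.6 256.6  12. ]
 [375.4 334.5  12. ]] [467.40960703 283.08517674  12.        ]
t 2.7 pos [446.3 235.2 222.6] yaw 3.57 tilt [-0.6 -0.4] tool move [ 24.  -50.9  32.5] az 0.0013 F [-0.1  0.1 -0.2] w 87.8 g 0.0
t 2.7 pos [446.3 235.2 222.6] yaw 3.57 tilt [-0.6 -0.4] tool move [ 24.1 -51.  191.5] az 0.0013 F [-0.1  0.1 -0.2] w 87.8 g 0.0
```

```bash
python3 -m pendant '{"grip":[1,1,1,1,1,1,1,1,1,1,1,1],"linear":[[12.5,-24.5,0],[12.5,-25,0],[0,0,20],[0,0,28],[0,0,28],[0,0,28],[0,0,25],[0,0,20],[0,0,20],[0,0,12.5],[0,0,10],[0,0,0]],"angular":[[0,0,0],[0,0,0],[0,0,0],[0,0,0],[0,0,0],[0,0,0],[0,0,0],[0,0,0],[0,0,0],[0,0,0],[0,0,0],[0,0,0]]}' 
python3 -m pendant '{"grip":[1,1,-1,-1,-1,-1,-1,-1,-1,-1],"linear":[[0,0,0],[0,0,0],[0,0,0],[0,0,0],[0,0,0],[0,0,0],[0,0,0],[0,0,0],[0,0,0],[0,0,0]],"angular":[[0,0,0],[0,0,0],[0,0,0],[0,0,0],[0,0,0],[0,0,0],[0,0,0],[0,0,0],[0,0,0],[0,0,0]]}' 
python3 -c "
from h import *
togo([468.5,286,31],3.5)"
```

```text
t: 3.73
ee_pos: [467.9, 286.3, 29.8]
orientation: [3.139, 0.097, -0.004]
ft_force: [0.2, 0.2, 0.4]
width: 87.7
grasp_force: 0.0
t: 4.57
ee_pos: [468.8, 287.8, 31.3]
orientation: [-3.14, -0.099, -0.001]
ft_force: [0.3, 2.4, 0.1]
width: 43.0
grasp_force: 30.0
t 4.6 pos [468.8 287.8  31.3] yaw 3.59 tilt [0.5 0.6] tool move [-0.4  1.8  0.3] az 0.0016 F [0.3 2.4 0.1] w 43.0 g 30.0
```

```bash
python3 -m pendant '{"grip":[-1,-1,-1,-1,-1,-1,-1,-1,-1,-1,-1,-1],"linear":[[0,0,-5],[0,0,-10],[0,0,-20],[0,0,-25],[0,0,-25],[0,0,-20],[0,0,-10],[-1,8,0],[-2,18,0],[-4,26,0],[-4,28,0],[-4,30,0]],"angular":[[0,0,0],[0,0,0],[0,0,0],[0,0,0],[0,0,0],[0,0,0],[0,0,0],[0,0,0],[0,0,0],[0,0,0],[0,0,0],[0,0,0]]}' 
python3 -m pendant '{"grip":[-1,-1,-1,-1,-1,-1,-1,-1,-1,-1,-1,-1],"linear":[[-4,30,0],[-4,30,0],[-4,30,0],[-4,30,0],[-4,30,0],[-4,26,0],[-4,20,0],[-3,14,0],[-2,8,0],[0,4,0],[0,0,0],[0,0,0]],"angular":[[0,0,0],[0,0,0],[0,0,0],[0,0,0],[0,0,0],[0,0,0],[0,0,0],[0,0,0],[0,0,0],[0,0,0],[0,0,0],[0,0,0]]}' 
python3 -m pendant '{"grip":[-1,-1],"linear":[[0,0,0],[0,0,0]],"angular":[[0,0,0],[0,0,0]]}'
python3 - <<'E'
from h import *
import cv2,pickle
togo([444.3,-45,107],4.1)
o=ctrl.get_obs(); im=ctrl.get_image("wrist"); cv2.imwrite("pics/w2.png",im[:,:,::-1]); pickle.dump(o,open("w2.pkl","wb"))
E
```

```text
t: 5.57
ee_pos: [458.7, 175.0, 144.7]
orientation: [3.139, 0.1, -0.005]
ft_force: [1.1, 0.3, -7.4]
width: 43.3
grasp_force: 30.0
t: 6.57
ee_pos: [441.3, -46.6, 145.8]
orientation: [-3.14, -0.098, 0.001]
ft_force: [-0.2, 0.0, -7.6]
width: 43.3
grasp_force: 30.0
t: 6.73
ee_pos: [441.6, -46.2, 146.1]
orientation: [-3.14, -0.1, 0.0]
ft_force: [0.7, -0.6, -6.9]
width: 43.2
grasp_force: 30.0
t 6.7 pos [441.6 -46.2 146.1] yaw 3.67 tilt [-0.1  0.1] tool move [ 2.8 -1.1 39.1] az -0.0076 F [ 0.7 -0.6 -6.9] w 43.2 g 30.0
```

View pics/w2.png

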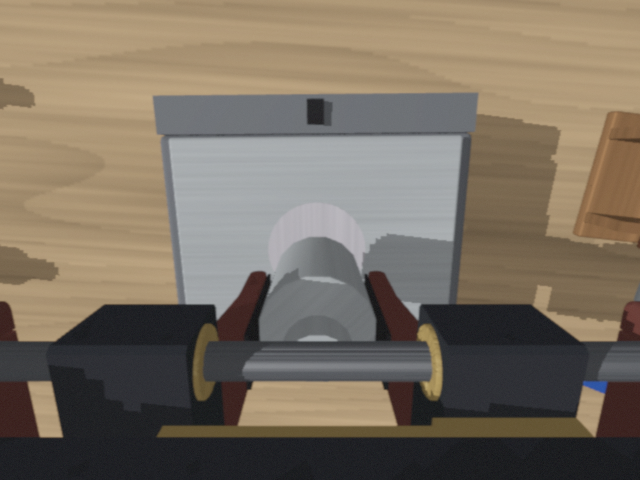

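The weight hangs over the pan with its bottom front edge at about (318,238). The patch's far edge is at (318,203), the pan's far corners at (166,135) and (469,135), and the rib at (315,111).

Run:
```python
from h import *
import pickle
o=pickle.load(open("w2.pkl","rb")); c=cam("wrist",o)
for n,p,z in (("wt front edge x-22",(318,238),127),("patch far edge",(318,203),88),("patch L",(269,243),88),("patch R",(366,243),88),("pan",(167,135),88),("pan",(469,134),88),("far top",(154,96),84),("far top",(478,94),84),("rib",(315.5,111),90)): print(n,back(c,p,z).round(1))
```

```text
wt front edge x-22 [462.1 -45.4 127. ]
patch far edge [473.7 -44.8  88. ]
patch L [447.1 -16.4  88. ]
patch R [451.  -75.7  88. ]
pan [507.1  43.7  88. ]
pan [ 518.8 -128.    88. ]
far top [527.9  51.8  84. ]
far top [ 540.9 -131.    84. ]
rib [525.3 -40.   90. ]
```

```bash
python3 -m pendant '{"grip":[-1,-1,-1,-1,-1,-1,-1,-1],"linear":[[3.5,0,0],[0,0,10],[0,0,12],[0,0,8],[0,0,4],[0,0,2],[0,0,1],[0,0,0]],"angular":[[0,0,0],[0,0,0],[0,0,0],[0,0,0],[0,0,0],[0,0,0],[0,0,0],[0,0,0]]}' 
python3 -m pendant '{"grip":[-1,-1,-1],"linear":[[0,0,0.7],[0,0,0.7],[0,0,0]],"angular":[[0,0,0],[0,0,0],[0,0,0]]}'
```

```text
t: 7.45
ee_pos: [445.1, -46.7, 109.1]
orientation: [-3.14, -0.099, 0.0]
ft_force: [0.5, -0.3, -7.6]
width: 43.5
grasp_force: 30.0
t: 7.7
ee_pos: [445.2, -46.8, 108.0]
orientation: [3.14, 0.099, 0.001]
ft_force: [0.6, 0.1, -7.6]
width: 43.4
grasp_force: 30.0
```

```bash
python3 -m pendant '{"grip":[-1,-1],"linear":[[0,0,0.5],[0,0,0]],"angular":[[0,0,0],[0,0,0]]}'
```

```text
t: 7.87
ee_pos: [445.1, -46.7, 107.4]
orientation: [3.14, 0.099, 0.001]
ft_force: [-0.1, 0.1, -7.4]
width: 43.3
grasp_force: 30.0
```

```bash
python3 -m pendant '{"grip":[-1,-1],"linear":[[0,0,0.5],[0,0,0]],"angular":[[0,0,0],[0,0,0]]}' | sed -n '2p;4p'
python3 -m pendant '{"grip":[-1,-1],"linear":[[0,0,0.5],[0,0,0]],"angular":[[0,0,0],[0,0,0]]}' | sed -n '2p;4p'
```

```text
ee_pos: [445.1, -46.7, 107.2]
ft_force: [-2.0, 1.3, 2.6]
ee_pos: [445.1, -46.7, 107.2]
ft_force: [-5.1, 0.5, 10.9]
```

```bash
python3 -m pendant '{"grip":[-1,-1,1,1,1,1,1,1,1,1],"linear":[[0,0,-0.6],[0,0,0],[0,0,0],[0,0,0],[0,0,0],[0,0,0],[0,0,0],[0,0,0],[0,0,0],[0,0,0]],"angular":[[0,0,0],[0,0,0],[0,0,0],[0,0,0],[0,0,0],[0,0,0],[0,0,0],[0,0,0],[0,0,0],[0,0,0]]}' 
python3 -m pendant '{"grip":[1,1,1,1,1,1,1,1],"linear":[[0,0,-5],[0,0,-15],[0,0,-20],[0,0,-25],[0,0,-25],[0,0,-20],[0,0,-10],[0,0,0]],"angular":[[0,0,0],[0,0,0],[0,0,0],[0,0,0],[0,0,0],[0,0,0],[0,0,0],[0,0,0]]}'
python3 - <<'E'
from h import *
togo([499,-298.5,200],-2.4)
E
```

```text
t: 9.03
ee_pos: [445.0, -46.7, 106.8]
orientation: [-3.14, -0.099, 0.0]
ft_force: [0.8, 0.4, 0.2]
width: 87.5
grasp_force: 0.0
t: 9.7
ee_pos: [446.4, -46.9, 229.1]
orientation: [3.139, 0.099, 0.007]
ft_force: [0.6, 0.3, -0.3]
width: 87.8
grasp_force: 0.0
t 9.7 pos [446.4 -46.9 229.1] yaw 3.60 tilt [ 4.6 -0.6] tool move [ 36.6 254.4  29.5] az 0.1047 F [ 0.6  0.3 -0.3] w 87.8 g 0.0
```

Now I'll move over the stylus, stopping about 30 mm back in x so the wrist camera sees it and the pan together.

```bash
python3 -m pendant '{"grip":[1,1,1,1,1,1,1,1,1,1,1,1],"linear":[[0,15,0],[0,25,0],[0,35,0],[0,35,0],[0,35,0],[0,35,0],[0,35,0],[0,25,0],[0,14,0],[0,0,0],[0,0,0],[0,0,0]],"angular":[[0,0,0],[0,0,0],[0,0,0],[0,0,0],[0,0,0],[0,0,0],[0,0,0],[0,0,0],[0,0,0],[0,0,0.1],[0,0,0],[0,0,0]]}'
python3 - <<'E'
from h import *
import cv2,pickle
togo([499,-298.5,200],-2.4)
o=ctrl.get_obs(); im=ctrl.get_image("wrist"); pickle.dump(o,open("w3.pkl","wb"))
s=ctrl.get_image("scene")[170:290,270:430]; s=cv2.resize(s,None,fx=2,fy=2)
o2=im.copy(); o2[240:,320:]=s; cv2.imwrite("pics/w3.png",o2[:,:,::-1])
E
```

```text
t: 10.7
ee_pos: [460.4, -299.4, 225.8]
orientation: [-3.14, 0.055, 0.003]
ft_force: [-0.3, 0.4, -0.7]
width: 87.5
grasp_force: 0.0
t 10.7 pos [ 460.4 -299.4  225.8] yaw -2.00 tilt [-1.7  1.5] tool move [38.6 -2.2 25.7] az 0.0070 F [-0.3  0.4 -0.7] w 87.5 g 0.0
```

View pics/w3.png

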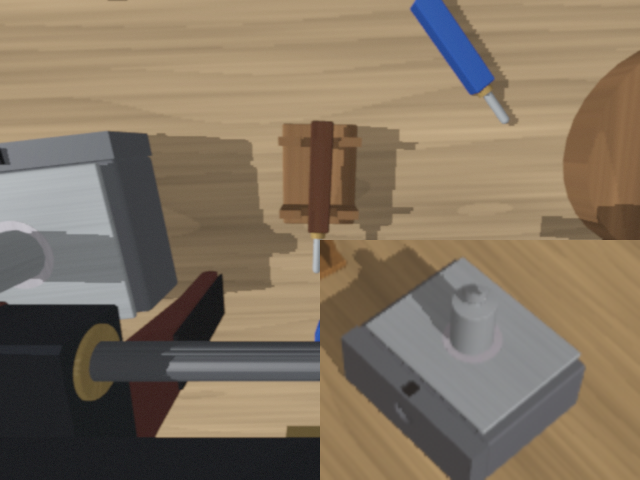

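The weight stands centred on the patch. In the wrist view the stylus handle runs from (322,121) to (318.5,233), with its tip at (317,271).

Run:
```python
from h import *
import pickle
o=pickle.load(open("w3.pkl","rb")); c=cam("wrist",o)
a=back(c,(322,121.5),54);b=back(c,(318.5,233),54);t=back(c,(317,271.5),44)
print(a,b,(a+b)/2,t,np.linalg.norm(a-b),np.degrees(np.arctan2(*(a-b)[1::-1])))
for p in ((283,124),(357,126)): print(back(c,p,10))
ctr=[499,-298.5,200]; togo(ctr,-2.2)
```

```text
[ 544.85170299 -306.54629731   54.        ] [ 446.68453665 -300.31840364   54.        ] [ 495.76811982 -303.43235048   54.        ] [ 405.62348807 -297.5299838    44.        ] 98.36452209943275 -3.6300777239532693
[ 546.19984316 -269.17428898   10.        ]
[ 541.90286883 -341.07212128   10.        ]
t 10.8 pos [ 460.7 -299.2  226.3] yaw -1.95 tilt [-0.9  0.8] tool move [38.2 -2.  26.3] az 0.0043 F [0.4 0.1 0.1] w 87.8 g 0.0
```

```bash
python3 -m pendant '{"grip":[1,1,1,1,1,1,1,1,1,1,1,1],"linear":[[18,1,0],[18.5,1,0],[0,0,20],[0,0,28],[0,0,28],[0,0,28],[0,0,28],[0,0,26],[0,0,20],[0,0,12],[0,0,9],[0,0,0]],"angular":[[0,0,0.018],[0,0,0],[0,0,0],[0,0,0],[0,0,0],[0,0,0],[0,0,0],[0,0,0],[0,0,0],[0,0,0],[0,0,0],[0,0,0]]}' 
python3 -m pendant '{"grip":[1,1,-1,-1,-1,-1,-1,-1,-1,-1,-1,-1],"linear":[[0,0,0],[0,0,0],[0,0,0],[0,0,0],[0,0,0],[0,0,0],[0,0,0],[0,0,0],[0,0,0],[0,0,0],[0,0,0],[0,0,0]],"angular":[[0,0,0],[0,0,0],[0,0,0],[0,0,0],[0,0,0],[0,0,0],[0,0,0],[0,0,0],[0,0,0],[0,0,0],[0,0,0],[0,0,0]]}' 
python3 -c "
from h import *
togo([497,-301,26],-3)"
```

```text
t: 11.8
ee_pos: [496.7, -303.0, 26.6]
orientation: [-3.139, 0.085, 0.003]
ft_force: [0.5, 0.3, 0.0]
width: 87.8
grasp_force: 0.0
t: 12.8
ee_pos: [497.3, -303.9, 27.8]
orientation: [-3.14, 0.087, 0.0]
ft_force: [0.4, -0.6, 1.2]
width: 24.6
grasp_force: 0.0
t 12.8 pos [ 497.3 -303.9   27.8] yaw -3.16 tilt [-0.1  0.1] tool move [-0.5 -2.9  1.8] az -0.0028 F [ 0.4 -0.6  1.2] w 24.6 g 0.0
```

```bash
python3 -m pendant '{"grip":[-1,-1,-1,-1],"linear":[[0,0,0],[0,0,0],[0,0,0],[0,0,0]],"angular":[[0,0,0],[0,0,0],[0,0,0],[0,0,0]]}' 
python3 -c "
from h import *
togo([497,-301,26],-3)"
```

```text
t: 13.13
ee_pos: [497.3, -303.9, 27.8]
orientation: [-3.14, 0.087, 0.0]
ft_force: [0.3, -0.7, 0.3]
width: 20.0
grasp_force: 29.9
t 13.1 pos [ 497.3 -303.9   27.8] yaw -3.16 tilt [-0.1  0.1] tool move [-0.5 -2.9  1.8] az -0.0028 F [ 0.3 -0.7  0.3] w 20.0 g 29.9
```

```bash
python3 -m pendant '{"grip":[-1,-1,-1,-1,-1,-1,-1,-1,-1,-1,-1,-1],"linear":[[0,0,-5],[0,0,-12],[0,0,-20],[0,0,-25],[0,0,-25],[0,0,-20],[0,0,-10],[0,0,-3],[0,0,0],[6,-8,0],[14,-18,0],[20,-25.5,0]],"angular":[[0,0,0],[0,0,0],[0,0,0],[0,0,0],[0,0,0],[0,0,0],[0,0,-0.06],[0,0,-0.065],[0,0,0],[0,0,0],[0,0,0],[0,0,0]]}' 
python3 -m pendant '{"grip":[-1,-1,-1,-1,-1,-1,-1,-1,-1,-1,-1,-1],"linear":[[22,-28,0],[22,-28,0],[22,-28,0],[22,-28,0],[22,-28,0],[20,-27,0],[14,-18,0],[10,-15,0],[6,-8,0],[1.4,-2,0],[0,0,0],[0,0,0]],"angular":[[0,0,0],[0,0,0],[0,0,0],[0,0,0],[0,0,0],[0,0,0],[0,0,0],[0,0,0],[0,0,0],[0,0,0],[0,0,0],[0,0,0]]}' 
python3 -c "
from h import *
togo([680,-29,30],4)"
```

```text
t: 14.13
ee_pos: [533.0, -249.8, 147.6]
orientation: [-3.14, -0.102, 0.002]
ft_force: [0.5, -0.2, -1.6]
width: 19.9
grasp_force: 29.9
t: 15.13
ee_pos: [679.3, -29.9, 147.6]
orientation: [3.14, 0.108, -0.002]
ft_force: [0.5, 0.2, -1.1]
width: 19.6
grasp_force: 29.9
t 15.1 pos [679.3 -29.9 147.6] yaw 3.94 tilt [-1.  -0.2] tool move [  0.9  -0.9 117.6] az -0.0011 F [ 0.5  0.2 -1.1] w 19.6 g 29.9
```

Now I'll descend to button height in front of the port and look.

```bash
python3 -m pendant '{"grip":[-1,-1,-1,-1,-1,-1,-1,-1,-1],"linear":[[0,0,12],[0,0,25],[0,0,25],[0,0,25],[0,0,15],[0,0,10],[0,0,5.6],[0,0,0],[0,0,0]],"angular":[[0,0,0],[0,0,0],[0,0,0],[0,0,0],[0,0,0],[0,0,0],[0,0,0],[0,0,0],[0,0,0]]}'
python3 - <<'E'
from h import *
import cv2,pickle
togo([680,-29,30],4)
im=ctrl.get_image("scene"); cv2.imwrite("pics/s4.png",im[:,:,::-1])
c=cam("scene"); print(proj(c,[535.8,-38.9,46]),proj(c,[587,-36,46]),proj(c,[679,-30,46]))
cv2.imwrite("pics/s4c.png",cv2.resize(im[210:330,190:350],None,fx=5,fy=5,interpolation=cv2.INTER_CUBIC)[:,:,::-1])
E
```

```text
t: 15.88
ee_pos: [680.6, -29.2, 30.9]
orientation: [3.14, 0.109, 0.002]
ft_force: [0.6, -0.1, -1.4]
width: 19.7
grasp_force: 29.9
t 15.9 pos [680.6 -29.2  30.9] yaw 3.98 tilt [ 1.1 -0.1] tool move [-0.6 -0.3  0.9] az -0.0003 F [ 0.6 -0.1 -1.4] w 19.7 g 29.9
[311.14860413 256.19734994] [291.19901974 270.92033512] [253.36123852 299.31696142]
```

View pics/s4c.png

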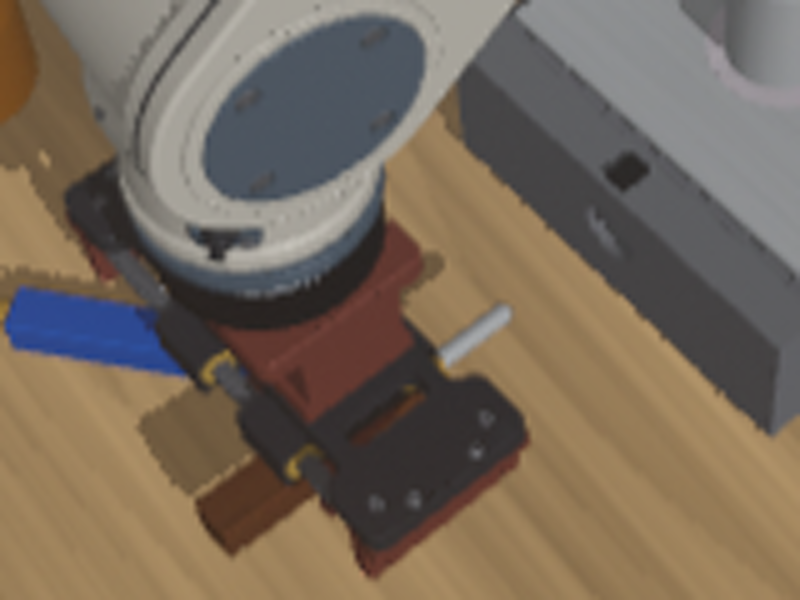

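The crop shows the stylus tip at scene (291,272.8) and the port at (311,256), in line to within about 2 mm, against a clearance of 6.5 mm. I'll nudge slightly and go in.

```bash
python3 -m pendant '{"grip":[-1,-1,-1,-1,-1,-1,-1,-1,-1,-1],"linear":[[-5,1,-0.5],[-10,0,0],[-12,0,0],[-12,0,0],[-8,0,0],[-5,0,0],[-4,0,0],[-3,0,0],[0,0,0],[0,0,0]],"angular":[[0,0,0],[0,0,0],[0,0,0],[0,0,0],[0,0,0],[0,0,0],[0,0,0],[0,0,0],[0,0,0],[0,0,0]]}' | sed -n '2p;4p'
python3 - <<'E'
from h import *
import cv2
togo([680,-29,30],4)
im=ctrl.get_image("scene")
cv2.imwrite("pics/s5c.png",cv2.resize(im[220:300,260:360],None,fx=6,fy=6,interpolation=cv2.INTER_CUBIC)[:,:,::-1])
E
```

```text
ee_pos: [621.6, -34.1, 30.9]
ft_force: [0.3, -0.1, -0.1]
t 16.8 pos [621.6 -34.1  30.9] yaw 4.00 tilt [ 0.5 -0. ] tool move [58.6 -1.   0.9] az -0.0000 F [ 0.3 -0.1 -0.1] w 20.2 g 29.9
```

View pics/s5c.png

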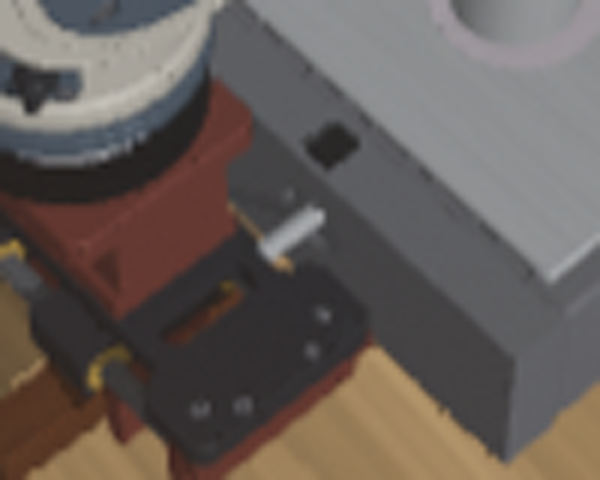

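The shaft goes into the hole at about crop (310,220), roughly its centre, with no contact force. Next I'll press.

```bash
python3 -m pendant '{"grip":[-1,-1,-1,-1],"linear":[[-3,0,0],[-3,0,0],[0,0,0],[0,0,0]],"angular":[[0,0,0],[0,0,0],[0,0,0],[0,0,0]]}' | sed -n '2p;4p'
python3 -m pendant '{"grip":[-1,-1,-1,-1],"linear":[[-1.5,0,0],[-1.5,0,0],[0,0,0],[0,0,0]],"angular":[[0,0,0],[0,0,0],[0,0,0],[0,0,0]]}' | sed -n '2p;4p'
python3 -m pendant '{"grip":[-1,-1,-1],"linear":[[-1.5,0,0],[0,0,0],[0,0,0]],"angular":[[0,0,0],[0,0,0],[0,0,0]]}' | sed -n '2p;4p'
```

```text
ee_pos: [615.7, -34.6, 30.9]
ft_force: [2.0, 1.0, -0.8]
ee_pos: [612.7, -34.8, 31.0]
ft_force: [3.1, 0.1, -0.7]
ee_pos: [611.1, -34.9, 30.9]
ft_force: [3.1, -0.6, -0.4]
```

```bash
python3 -m pendant '{"grip":[-1,-1,-1],"linear":[[-1,0,0],[0,0,0],[0,0,0]],"angular":[[0,0,0],[0,0,0],[0,0,0]]}' | sed -n '2p;4p'
python3 -m pendant '{"grip":[-1,-1,-1],"linear":[[-0.8,0,0],[0,0,0],[0,0,0]],"angular":[[0,0,0],[0,0,0],[0,0,0]]}' | sed -n '2p;4p'
```

```text
ee_pos: [610.6, -34.9, 31.1]
ft_force: [5.9, -0.1, -1.1]
ee_pos: [610.6, -35.0, 31.3]
ft_force: [7.8, 0.4, -1.1]
```

```bash
python3 -m pendant '{"grip":[-1,-1,-1],"linear":[[-0.6,0,0],[0,0,0],[0,0,0]],"angular":[[0,0,0],[0,0,0],[0,0,0]]}' | sed -n '2p;4p'
```

```text
ee_pos: [610.5, -35.0, 31.5]
ft_force: [8.1, 1.3, -2.0]
```

The button is against its stop: the force rose past 4.5 N with no further travel. I'll hold it for 1.5 s, then back straight out.

```bash
python3 -m pendant '{"grip":[-1,-1,-1,-1,-1,-1,-1,-1,-1,-1,-1,-1],"linear":[[0,0,0],[0,0,0],[0,0,0],[0,0,0],[0,0,0],[0,0,0],[0,0,0],[0,0,0],[0,0,0],[0,0,0],[0,0,0],[0,0,0]],"angular":[[0,0,0],[0,0,0],[0,0,0],[0,0,0],[0,0,0],[0,0,0],[0,0,0],[0,0,0],[0,0,0],[0,0,0],[0,0,0],[0,0,0]]}' | sed -n '2p;4p'
python3 -m pendant '{"grip":[-1,-1,-1,-1,-1,-1],"linear":[[0,0,0],[0,0,0],[0,0,0],[0,0,0],[0,0,0],[0,0,0]],"angular":[[0,0,0],[0,0,0],[0,0,0],[0,0,0],[0,0,0],[0,0,0]]}' | sed -n '2p;4p'
python3 -m pendant '{"grip":[-1,-1,-1,-1,-1,-1,-1,-1,-1],"linear":[[4,0,0],[8,0,0],[12,0,0],[14,0,0],[14,0,0],[10,0,0],[8,0,0],[0,0,0],[0,0,0]],"angular":[[0,0,0],[0,0,0],[0,0,0],[0,0,0],[0,0,0],[0,0,0],[0,0,0],[0,0,0],[0,0,0]]}'
python3 -c "
from h import *
togo([497.3,-303.9,148],-3.16)"
```

```text
ee_pos: [610.5, -35.0, 31.4]
ft_force: [8.7, 1.5, -2.0]
ee_pos: [610.5, -35.0, 31.4]
ft_force: [9.2, 1.2, -1.4]
t: 20.73
ee_pos: [677.5, -30.1, 30.3]
orientation: [-3.14, -0.11, 0.002]
ft_force: [0.0, -0.3, -0.5]
width: 19.9
grasp_force: 29.9
t 20.7 pos [677.5 -30.1  30.3] yaw 4.00 tilt [-1.6  0.1] tool move [-199.1  260.5 -117.4] az 0.1250 F [ 0.  -0.3 -0.5] w 19.9 g 29.9
```

```bash
python3 -m pendant '{"grip":[-1,-1,-1,-1,-1,-1,-1,-1,-1,-1,-1,-1],"linear":[[0,0,-7],[0,0,-15],[0,0,-25],[0,0,-25],[0,0,-25],[0,0,-15],[0,0,-5],[-6,8,0],[-14,18,0],[-20,26,0],[-22,28,0],[-22,28,0]],"angular":[[0,0,0],[0,0,0],[0,0,0],[0,0,0],[0,0,0],[0,0,0],[0,0,0],[0,0,0],[0,0,0],[0,0,0],[0,0,0],[0,0,0]]}' >/dev/null
python3 -m pendant '{"grip":[-1,-1,-1,-1,-1,-1,-1,-1,-1,-1,-1],"linear":[[-22,28,0],[-22,28,0],[-22,28,0],[-20,26,0],[-14,18,0],[-9,12,0],[-5,8,0],[0,0,0],[0,0,0],[0,0,0],[0,0,0]],"angular":[[0,0,0],[0,0,0],[0,0,0],[0,0,0],[0,0,0],[0,0,0],[0,0,0],[0,0,0.06],[0,0,0.063],[0,0,0],[0,0,0]]}'
python3 - <<'E'
from h import *
import cv2
togo([497,-300,28.5],-3)
im=ctrl.get_image("scene")
cv2.imwrite("pics/s6c.png",cv2.resize(im[110:230,200:320],None,fx=4,fy=4,interpolation=cv2.INTER_CUBIC)[:,:,::-1])
E
```

```text
t: 22.65
ee_pos: [498.0, -298.9, 147.2]
orientation: [-3.14, 0.08, 0.002]
ft_force: [0.4, 1.0, -1.8]
width: 20.1
grasp_force: 29.9
t 22.6 pos [ 498.  -298.9  147.2] yaw -2.93 tilt [-1.1  0.7] tool move [ -0.8   1.2 118.7] az 0.0012 F [ 0.4  1.  -1.8] w 20.1 g 29.9
```

Down into the notches: quickly first, then slowly while watching the force.

```bash
python3 -m pendant '{"grip":[-1,-1,-1,-1,-1,-1,-1,-1,-1,-1],"linear":[[-1,1,10],[0,0,20],[0,0,25],[0,0,22],[0,0,15],[0,0,10],[0,0,6],[0,0,4],[0,0,2],[0,0,0]],"angular":[[0,0,0],[0,0,0],[0,0,0],[0,0,0],[0,0,0],[0,0,0],[0,0,0],[0,0,0],[0,0,0],[0,0,0]]}' | sed -n '2p;4p'
python3 -m pendant '{"grip":[-1,-1,-1],"linear":[[0,0,2],[0,0,0],[0,0,0]],"angular":[[0,0,0],[0,0,0],[0,0,0]]}'| sed -n '2p;4p'
```

```text
ee_pos: [497.7, -300.4, 33.9]
ft_force: [-0.0, 0.9, -1.7]
ee_pos: [497.7, -300.4, 32.3]
ft_force: [0.1, -0.1, -0.2]
```

```bash
python3 -m pendant '{"grip":[-1,-1,-1],"linear":[[0,0,2],[0,0,0],[0,0,0]],"angular":[[0,0,0],[0,0,0],[0,0,0]]}'| sed -n '2p;4p'
python3 -m pendant '{"grip":[-1,-1,-1],"linear":[[0,0,1.5],[0,0,0],[0,0,0]],"angular":[[0,0,0],[0,0,0],[0,0,0]]}'| sed -n '2p;4p'
```

```text
ee_pos: [497.5, -300.3, 29.8]
ft_force: [0.1, 0.1, -1.1]
ee_pos: [497.4, -300.2, 28.2]
ft_force: [0.8, 0.2, -1.0]
```

```bash
python3 -m pendant '{"grip":[-1,-1,-1],"linear":[[0,0,0.5],[0,0,0],[0,0,0]],"angular":[[0,0,0],[0,0,0],[0,0,0]]}'| sed -n '2p;4p'
python3 -m pendant '{"grip":[-1,-1,-1],"linear":[[0,0,0.5],[0,0,0],[0,0,0]],"angular":[[0,0,0],[0,0,0],[0,0,0]]}'| sed -n '2p;4p'
```

```text
ee_pos: [497.5, -300.3, 27.8]
ft_force: [0.2, -0.1, 1.1]
ee_pos: [497.5, -300.3, 27.8]
ft_force: [-0.6, 0.6, 5.6]
```

```bash
python3 -m pendant '{"grip":[-1,1,1,1,1,1,1,1,1,1],"linear":[[0,0,-0.5],[0,0,0],[0,0,0],[0,0,0],[0,0,0],[0,0,0],[0,0,0],[0,0,0],[0,0,0],[0,0,0]],"angular":[[0,0,0],[0,0,0],[0,0,0],[0,0,0],[0,0,0],[0,0,0],[0,0,0],[0,0,0],[0,0,0],[0,0,0]]}'| sed -n '4,5p'
python3 -m pendant '{"grip":[1,1,1,1,1,1,1,1,1,1,1,1],"linear":[[0,0,-5],[0,0,-10],[0,0,-20],[0,0,-25],[0,0,-30],[0,0,-30],[0,0,-30],[0,0,-20],[0,0,-10],[0,0,0],[0,0,0],[0,0,0]],"angular":[[0,0,0],[0,0,0],[0,0,0],[0,0,0],[0,0,0],[0,0,0],[0,0,0],[0,0,0],[0,0,0],[0,0,0],[0,0,0],[0,0,0]]}'
python3 - <<'E'
from h import *
import cv2
a=ctrl.get_image("scene")[130:280,200:400]; b=ctrl.get_image("side")[150:300,260:460]
f=lambda x:cv2.resize(x,(400,300),interpolation=cv2.INTER_CUBIC)
w=cv2.resize(ctrl.get_image("wrist"),(400,300))
cv2.imwrite("pics/f.png",np.vstack([np.hstack([f(a),f(b)]),np.hstack([w,w*0])])[:,:,::-1])
E
```

```text
ft_force: [-0.6, -0.3, -0.4]
width: 76.1
t: 26.62
ee_pos: [496.6, -299.7, 206.4]
orientation: [-3.139, 0.084, 0.003]
ft_force: [-0.1, 0.7, -1.0]
width: 87.9
grasp_force: 0.0
```

View pics/f.png

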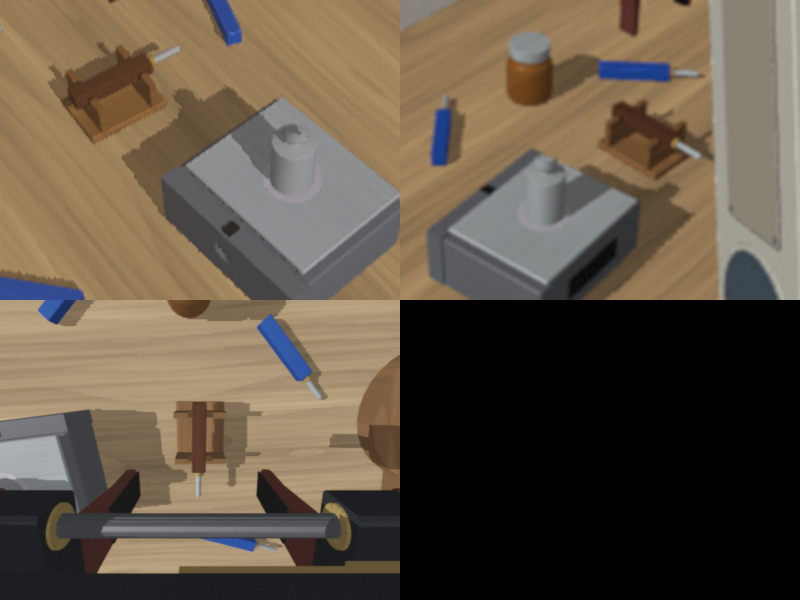

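The stylus lies level in both notches (handle at about (110,82) in the scene crop). The weight stands upright on the pan patch, and the gripper is clear.

```bash
python3 -c "
from workcell import ctrl
print(ctrl.close_job())"
```

```text
the job is handed in; nothing more can be done
None
```

I handed the job in at about 27 s of the 72 s allowed: the large weight stands upright mid-pan, the stylus held the button at its stop for about 1.5 s, and the stylus is back in both notches of its rest with nothing else touched.

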